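# Portion three vials with the measuring scoop

### The job

Take the longer of the two aluminium scoops, push it along the trough floor under the steel bar right into the heap of vials, then draw it slowly back under the bar so that the bar strikes off the surplus and the scoop is left level full with exactly three vials, the rest staying in the trough. Set the scoop with its three vials flat on the cardboard packing board, pocket over the board's middle, and let go; leave the small scoop, the jar and the bottle where they are.

Things in the scene. Friction and masses are not known exactly. Their poses are not given: they have to be found in the camera images.
- scoop_grip (a point): The LONGER of two bare aluminium scoops (loose, 161 mm long, 78 wide, 0.15 kg): the point where to take it, mid-way across its black upright grip plate, 85 mm above the scoop's underside and 85 mm behind its pocket's centre. The plate is 10 mm thick along the scoop's y, 30 mm along its x, and stands 106 mm high. A neck 6 mm high joins it to the pocket. Axes as scoop_pocket.
- scoop_pocket (a point): The longer scoop's flat underside below its pocket's centre. x forward to the lip, z up. Pocket inside: 65 mm in x, 72 in y: one layer of three vials lying along y. Heights over the underside: floor 2 mm, back wall 22, side walls 20; in front a 12 mm lip only, with a ramp down to a tip at x = +61 mm. The grip plate spans x = -100 to -70 mm.
- small_scoop_pocket (a point): Bystander: a like aluminium scoop, but short (120 mm overall), whose pocket takes one vial only. This point is on its underside below its pocket. Leave it alone.
- trough: Fixed plywood trough, 270 x 102 mm. Origin: centre of its underside; x along it to the closed far end. Floor at z = 5 mm, 92 mm wide inside, side walls to z = 42, end wall's inner face at x = 130, up to z = 75; near end (x = -135) open. A fixed steel strike bar bridges it at x = 25 (8 thick, z = 35 to 55 mm): the pocket on the floor with one layer of vials passes below it; the grip plate stays on the near side.
- board: Fixed flat cardboard packing board 180 x 140 mm, 4 mm thick, on the table. Origin: centre of its underside.
- jar: Bystander: amber jar with a black cap, 48 mm across, 60 mm high, loose; origin at the centre of its underside.
- bottle: Bystander: white bottle with a blue cap, 44 mm across, 130 mm high, loose; origin at the centre of its underside.
- vial1_mid (a point): One of six alike loose smooth amber vials with white caps: 20 mm thick, 50 mm long, round ends, 25 g; this point is its centre. They lie across the trough in a heap two high (four below, two on top) against its end wall, beyond the bar. They ride up the scoop's ramp when it is pushed on till its tip is at the end wall (some 10 N); drawn back slowly (70 mm/s or less) they settle in, while a quick pull throws them out.
- vial2_mid (a point): Another vial, as vial1_mid.
- vial3_mid (a point): Another vial, as vial1_mid.
- vial4_mid (a point): Another vial, as vial1_mid.
- vial5_mid (a point): Another vial, as vial1_mid.
- vial6_mid (a point): Another vial, as vial1_mid.
Mind the look-alikes: they are no part of the job. Leave any turquoise look-alike of the part that bears vial4_mid alone. What is shaped like the part that bears vial5_mid but purple is not meant.

How it is judged (in metres and radians):
On the way, in this order (a step that is already met when the one before it is completed fails the run):
1. the scoop is pushed in on the trough floor: its pocket's centre is 15 mm or more beyond the strike bar, within 12 mm of the floor, with a vial in it (y of scoop_pocket in the frame of trough between -0.046 and 0.046 m and z of scoop_pocket in the frame of trough between 0 and 0.017 m and x of scoop_pocket in the frame of trough above 0.04 m and ((x of vial1_mid in the frame of scoop_pocket between -0.03225 and 0.03225 m and y of vial1_mid in the frame of scoop_pocket between -0.036 and 0.036 m and z of vial1_mid in the frame of scoop_pocket between 0.006 and 0.018 m) or (x of vial2_mid in the frame of scoop_pocket between -0.03225 and 0.03225 m and y of vial2_mid in the frame of scoop_pocket between -0.036 and 0.036 m and z of vial2_mid in the frame of scoop_pocket between 0.006 and 0.018 m) or (x of vial3_mid in the frame of scoop_pocket between -0.03225 and 0.03225 m and y of vial3_mid in the frame of scoop_pocket between -0.036 and 0.036 m and z of vial3_mid in the frame of scoop_pocket between 0.006 and 0.018 m) or (x of vial4_mid in the frame of scoop_pocket between -0.03225 and 0.03225 m and y of vial4_mid in the frame of scoop_pocket between -0.036 and 0.036 m and z of vial4_mid in the frame of scoop_pocket between 0.006 and 0.018 m) or (x of vial5_mid in the frame of scoop_pocket between -0.03225 and 0.03225 m and y of vial5_mid in the frame of scoop_pocket between -0.036 and 0.036 m and z of vial5_mid in the frame of scoop_pocket between 0.006 and 0.018 m) or (x of vial6_mid in the frame of scoop_pocket between -0.03225 and 0.03225 m and y of vial6_mid in the frame of scoop_pocket between -0.036 and 0.036 m and z of vial6_mid in the frame of scoop_pocket between 0.006 and 0.018 m))), for 0.1 s.
2. the scoop is drawn back under the bar, within 12 mm of the trough floor, and comes out with three vials side by side in its pocket (((x of vial1_mid in the frame of scoop_pocket between -0.03225 and -0.0107 m and y of vial1_mid in the frame of scoop_pocket between -0.036 and 0.036 m and z of vial1_mid in the frame of scoop_pocket between 0.006 and 0.018 m) or (x of vial2_mid in the frame of scoop_pocket between -0.03225 and -0.0107 m and y of vial2_mid in the frame of scoop_pocket between -0.036 and 0.036 m and z of vial2_mid in the frame of scoop_pocket between 0.006 and 0.018 m) or (x of vial3_mid in the frame of scoop_pocket between -0.03225 and -0.0107 m and y of vial3_mid in the frame of scoop_pocket between -0.036 and 0.036 m and z of vial3_mid in the frame of scoop_pocket between 0.006 and 0.018 m) or (x of vial4_mid in the frame of scoop_pocket between -0.03225 and -0.0107 m and y of vial4_mid in the frame of scoop_pocket between -0.036 and 0.036 m and z of vial4_mid in the frame of scoop_pocket between 0.006 and 0.018 m) or (x of vial5_mid in the frame of scoop_pocket between -0.03225 and -0.0107 m and y of vial5_mid in the frame of scoop_pocket between -0.036 and 0.036 m and z of vial5_mid in the frame of scoop_pocket between 0.006 and 0.018 m) or (x of vial6_mid in the frame of scoop_pocket between -0.03225 and -0.0107 m and y of vial6_mid in the frame of scoop_pocket between -0.036 and 0.036 m and z of vial6_mid in the frame of scoop_pocket between 0.006 and 0.018 m)) and ((x of vial1_mid in the frame of scoop_pocket between -0.0107 and 0.0107 m and y of vial1_mid in the frame of scoop_pocket between -0.036 and 0.036 m and z of vial1_mid in the frame of scoop_pocket between 0.006 and 0.018 m) or (x of vial2_mid in the frame of scoop_pocket between -0.0107 and 0.0107 m and y of vial2_mid in the frame of scoop_pocket between -0.036 and 0.036 m and z of vial2_mid in the frame of scoop_pocket between 0.006 and 0.018 m) or (x of vial3_mid in the frame of scoop_pocket between -0.0107 and 0.0107 m and y of vial3_mid in the frame of scoop_pocket between -0.036 and 0.036 m and z of vial3_mid in the frame of scoop_pocket between 0.006 and 0.018 m) or (x of vial4_mid in the frame of scoop_pocket between -0.0107 and 0.0107 m and y of vial4_mid in the frame of scoop_pocket between -0.036 and 0.036 m and z of vial4_mid in the frame of scoop_pocket between 0.006 and 0.018 m) or (x of vial5_mid in the frame of scoop_pocket between -0.0107 and 0.0107 m and y of vial5_mid in the frame of scoop_pocket between -0.036 and 0.036 m and z of vial5_mid in the frame of scoop_pocket between 0.006 and 0.018 m) or (x of vial6_mid in the frame of scoop_pocket between -0.0107 and 0.0107 m and y of vial6_mid in the frame of scoop_pocket between -0.036 and 0.036 m and z of vial6_mid in the frame of scoop_pocket between 0.006 and 0.018 m)) and ((x of vial1_mid in the frame of scoop_pocket between 0.0107 and 0.03225 m and y of vial1_mid in the frame of scoop_pocket between -0.036 and 0.036 m and z of vial1_mid in the frame of scoop_pocket between 0.006 and 0.018 m) or (x of vial2_mid in the frame of scoop_pocket between 0.0107 and 0.03225 m and y of vial2_mid in the frame of scoop_pocket between -0.036 and 0.036 m and z of vial2_mid in the frame of scoop_pocket between 0.006 and 0.018 m) or (x of vial3_mid in the frame of scoop_pocket between 0.0107 and 0.03225 m and y of vial3_mid in the frame of scoop_pocket between -0.036 and 0.036 m and z of vial3_mid in the frame of scoop_pocket between 0.006 and 0.018 m) or (x of vial4_mid in the frame of scoop_pocket between 0.0107 and 0.03225 m and y of vial4_mid in the frame of scoop_pocket between -0.036 and 0.036 m and z of vial4_mid in the frame of scoop_pocket between 0.006 and 0.018 m) or (x of vial5_mid in the frame of scoop_pocket between 0.0107 and 0.03225 m and y of vial5_mid in the frame of scoop_pocket between -0.036 and 0.036 m and z of vial5_mid in the frame of scoop_pocket between 0.006 and 0.018 m) or (x of vial6_mid in the frame of scoop_pocket between 0.0107 and 0.03225 m and y of vial6_mid in the frame of scoop_pocket between -0.036 and 0.036 m and z of vial6_mid in the frame of scoop_pocket between 0.006 and 0.018 m)) and y of scoop_pocket in the frame of trough between -0.046 and 0.046 m and z of scoop_pocket in the frame of trough between 0 and 0.017 m and x of scoop_pocket in the frame of trough between -0.07 and 0.003 m), for 0.05 s.
At the end, for the whole second after the job is handed in: The scoop lies flat (within 7 degrees) and at rest on the board, its pocket's centre within 50 mm of the board's centre, with exactly three vials side by side in one layer in its pocket and none on top; the other three vials are in the trough (((x of vial1_mid in the frame of scoop_pocket between -0.03225 and -0.0107 m and y of vial1_mid in the frame of scoop_pocket between -0.036 and 0.036 m and z of vial1_mid in the frame of scoop_pocket between 0.006 and 0.018 m) or (x of vial2_mid in the frame of scoop_pocket between -0.03225 and -0.0107 m and y of vial2_mid in the frame of scoop_pocket between -0.036 and 0.036 m and z of vial2_mid in the frame of scoop_pocket between 0.006 and 0.018 m) or (x of vial3_mid in the frame of scoop_pocket between -0.03225 and -0.0107 m and y of vial3_mid in the frame of scoop_pocket between -0.036 and 0.036 m and z of vial3_mid in the frame of scoop_pocket between 0.006 and 0.018 m) or (x of vial4_mid in the frame of scoop_pocket between -0.03225 and -0.0107 m and y of vial4_mid in the frame of scoop_pocket between -0.036 and 0.036 m and z of vial4_mid in the frame of scoop_pocket between 0.006 and 0.018 m) or (x of vial5_mid in the frame of scoop_pocket between -0.03225 and -0.0107 m and y of vial5_mid in the frame of scoop_pocket between -0.036 and 0.036 m and z of vial5_mid in the frame of scoop_pocket between 0.006 and 0.018 m) or (x of vial6_mid in the frame of scoop_pocket between -0.03225 and -0.0107 m and y of vial6_mid in the frame of scoop_pocket between -0.036 and 0.036 m and z of vial6_mid in the frame of scoop_pocket between 0.006 and 0.018 m)) and ((x of vial1_mid in the frame of scoop_pocket between -0.0107 and 0.0107 m and y of vial1_mid in the frame of scoop_pocket between -0.036 and 0.036 m and z of vial1_mid in the frame of scoop_pocket between 0.006 and 0.018 m) or (x of vial2_mid in the frame of scoop_pocket between -0.0107 and 0.0107 m and y of vial2_mid in the frame of scoop_pocket between -0.036 and 0.036 m and z of vial2_mid in the frame of scoop_pocket between 0.006 and 0.018 m) or (x of vial3_mid in the frame of scoop_pocket between -0.0107 and 0.0107 m and y of vial3_mid in the frame of scoop_pocket between -0.036 and 0.036 m and z of vial3_mid in the frame of scoop_pocket between 0.006 and 0.018 m) or (x of vial4_mid in the frame of scoop_pocket between -0.0107 and 0.0107 m and y of vial4_mid in the frame of scoop_pocket between -0.036 and 0.036 m and z of vial4_mid in the frame of scoop_pocket between 0.006 and 0.018 m) or (x of vial5_mid in the frame of scoop_pocket between -0.0107 and 0.0107 m and y of vial5_mid in the frame of scoop_pocket between -0.036 and 0.036 m and z of vial5_mid in the frame of scoop_pocket between 0.006 and 0.018 m) or (x of vial6_mid in the frame of scoop_pocket between -0.0107 and 0.0107 m and y of vial6_mid in the frame of scoop_pocket between -0.036 and 0.036 m and z of vial6_mid in the frame of scoop_pocket between 0.006 and 0.018 m)) and ((x of vial1_mid in the frame of scoop_pocket between 0.0107 and 0.03225 m and y of vial1_mid in the frame of scoop_pocket between -0.036 and 0.036 m and z of vial1_mid in the frame of scoop_pocket between 0.006 and 0.018 m) or (x of vial2_mid in the frame of scoop_pocket between 0.0107 and 0.03225 m and y of vial2_mid in the frame of scoop_pocket between -0.036 and 0.036 m and z of vial2_mid in the frame of scoop_pocket between 0.006 and 0.018 m) or (x of vial3_mid in the frame of scoop_pocket between 0.0107 and 0.03225 m and y of vial3_mid in the frame of scoop_pocket between -0.036 and 0.036 m and z of vial3_mid in the frame of scoop_pocket between 0.006 and 0.018 m) or (x of vial4_mid in the frame of scoop_pocket between 0.0107 and 0.03225 m and y of vial4_mid in the frame of scoop_pocket between -0.036 and 0.036 m and z of vial4_mid in the frame of scoop_pocket between 0.006 and 0.018 m) or (x of vial5_mid in the frame of scoop_pocket between 0.0107 and 0.03225 m and y of vial5_mid in the frame of scoop_pocket between -0.036 and 0.036 m and z of vial5_mid in the frame of scoop_pocket between 0.006 and 0.018 m) or (x of vial6_mid in the frame of scoop_pocket between 0.0107 and 0.03225 m and y of vial6_mid in the frame of scoop_pocket between -0.036 and 0.036 m and z of vial6_mid in the frame of scoop_pocket between 0.006 and 0.018 m)) and ((x of vial1_mid in the frame of scoop_pocket between -0.03225 and 0.03225 m and y of vial1_mid in the frame of scoop_pocket between -0.036 and 0.036 m and z of vial1_mid in the frame of scoop_pocket between 0.006 and 0.018 m) or (x of vial1_mid in the frame of trough between -0.135 and 0.13 m and y of vial1_mid in the frame of trough between -0.046 and 0.046 m and z of vial1_mid in the frame of trough between 0.005 and 0.06 m)) and ((x of vial2_mid in the frame of scoop_pocket between -0.03225 and 0.03225 m and y of vial2_mid in the frame of scoop_pocket between -0.036 and 0.036 m and z of vial2_mid in the frame of scoop_pocket between 0.006 and 0.018 m) or (x of vial2_mid in the frame of trough between -0.135 and 0.13 m and y of vial2_mid in the frame of trough between -0.046 and 0.046 m and z of vial2_mid in the frame of trough between 0.005 and 0.06 m)) and ((x of vial3_mid in the frame of scoop_pocket between -0.03225 and 0.03225 m and y of vial3_mid in the frame of scoop_pocket between -0.036 and 0.036 m and z of vial3_mid in the frame of scoop_pocket between 0.006 and 0.018 m) or (x of vial3_mid in the frame of trough between -0.135 and 0.13 m and y of vial3_mid in the frame of trough between -0.046 and 0.046 m and z of vial3_mid in the frame of trough between 0.005 and 0.06 m)) and ((x of vial4_mid in the frame of scoop_pocket between -0.03225 and 0.03225 m and y of vial4_mid in the frame of scoop_pocket between -0.036 and 0.036 m and z of vial4_mid in the frame of scoop_pocket between 0.006 and 0.018 m) or (x of vial4_mid in the frame of trough between -0.135 and 0.13 m and y of vial4_mid in the frame of trough between -0.046 and 0.046 m and z of vial4_mid in the frame of trough between 0.005 and 0.06 m)) and ((x of vial5_mid in the frame of scoop_pocket between -0.03225 and 0.03225 m and y of vial5_mid in the frame of scoop_pocket between -0.036 and 0.036 m and z of vial5_mid in the frame of scoop_pocket between 0.006 and 0.018 m) or (x of vial5_mid in the frame of trough between -0.135 and 0.13 m and y of vial5_mid in the frame of trough between -0.046 and 0.046 m and z of vial5_mid in the frame of trough between 0.005 and 0.06 m)) and ((x of vial6_mid in the frame of scoop_pocket between -0.03225 and 0.03225 m and y of vial6_mid in the frame of scoop_pocket between -0.036 and 0.036 m and z of vial6_mid in the frame of scoop_pocket between 0.006 and 0.018 m) or (x of vial6_mid in the frame of trough between -0.135 and 0.13 m and y of vial6_mid in the frame of trough between -0.046 and 0.046 m and z of vial6_mid in the frame of trough between 0.005 and 0.06 m)) and horizontal distance between scoop_pocket and board below 0.05 m and z of scoop_pocket in the frame of board between -0.004 and 0.008 m and angle between scoop_pocket's own z axis and vertical below 0.12 rad and linear speed of scoop below 0.02 m/s); the robot touches nothing.
It fails at once if the small scoop is moved by more than 30 mm (distance of small_scoop_pocket from where it was at the start of the episode above 0.03 m).
It fails at once if the jar is moved by more than 30 mm (distance of jar from where it was at the start of the episode above 0.03 m).
It fails at once if the bottle is moved by more than 30 mm (distance of bottle from where it was at the start of the episode above 0.03 m).
It also fails if it takes over 54 s, if anything falls off the work surface, if the arm or the gripper's body presses on something with over 40 N, if the wrist force passes 120 N, or if a joint passes its speed limit or range.

### The arm

A 7-joint arm with a two-finger parallel gripper is mounted at the origin on the work surface. World frame = base frame: x ahead of the robot, y to its left, z up, the work surface at z = 0. Lengths are in m, angles in degrees, forces in N, time in s.
With the tool pointing down it reaches from about 0.425 to 0.875 m from the base axis. Payload 4.7 kg.
Tool frame: the origin (TCP) lies midway between the tips of the shut fingers; the grasp point (between the pads) lies 19 mm behind it; z points along the fingers, x is the direction in which the jaws open and shut, and the axes are right-handed (so a half turn about z gives the same grasp; the last joint's range is limited). The gripper opens to 87 mm and grips with 3 to 60 N. Pads are 19 mm wide; open, the fingers measure 117 mm over their backs; the gripper's body (75 mm by 190 mm) begins 51 mm behind the grasp point.
Start: joints at [-74.078, 18.392, -4.016, 83.108, 1.295, 78.541, -3.26], TCP at [0.17, 0.628, 0.223] pointing down, gripper open.
Joint ranges: [-163.93, 163.93], [-17.29, 119.83], [-79.2, 71.16], [3.27, 140.29], [-89.18, 269.18], [5.43, 117.66], [-154.24, 154.24]. Speed limits (degrees/s): [147.25, 147.25, 180, 180, 180, 180, 180].

### API

Orientations are given as [roll, pitch, yaw] about the fixed x, y, z axes, in that order (R = Rz(yaw) Ry(pitch) Rx(roll)).
In Python, from cell import get_obs, read_camera, calibration, sign_off gives the robot as it stands. The module is installed in compiled form; this text tells all that it offers.
- The arm moves only by the tool send_rows, never from a script. Its argument "deltas" is a list of rows, each a list of 2 entries, a list of its own where there are three numbers: the shift along the tool's x, y, z in m, then the turn about the tool's z in degrees. A call has 1 to 10 rows; each row is the pose to reach, as a shift and turn from the pose commanded when the call began, along the tool's axes at that moment; what a row does not reach only later rows make up. A row lasts 1/12 s, in which the tool goes at most 41.7 mm and 7.16 degrees, less where a joint would pass 70% of its speed; a pose out of reach is approached as far as the arm can. A call with a gripper value outside its range is refused whole. "jaw" is the opening in per cent of the stroke, from 0 (shut) to 100 (fully open), set as the call begins (left out, the last holds). The fingers move at their own pace and stop on an object; "grip_force" is the grip in N (left out, the last holds). Time passes only in rows, so rows that repeat a pose let the fingers close. It gives the time, the measured TCP pose, the force and the opening at its end, in the units of the state.
- get_obs(): the state, without advancing time (a new reading comes with each control period).
- read_camera(name): name is "scene" or "side" or "wrist"; returns the picture (384x512x3 uint8, red, green, blue); there is no depth.
- calibration(name): a dict with "fx", "fy", "cx", "cy" (pixels), "R" (3x3) and "t" (3): a world point X has camera coordinates R X + t. Camera axes: x right, y down, z forward; pixel columns grow to the right and rows downward; lengths in m; the calibration is good to about 2 mm. A picture is of the moment at which its call begins: read the wrist's pose just before it. calibration takes no time and is no camera call; for the wrist camera it gives the pose at the moment of the call.
- sign_off(): hands the job in, once; it reports no verdict.
The state is a dict: "time_s": time; "qpos": joint angles; "joint_velocities": joint speeds; "effort": joint torques, N m; "tool_pos": TCP position; "tool_rot": TCP orientation; "force": force on the tool from outside, world axes, zero at the start; "wrist_torque": the same for the moment, N m; "grip_width": finger opening in m.
Only numpy, scipy, OpenCV 4.12 (cv2) and the standard library are available. Lean on these libraries where they do the work, as an engineer would, in place of code of your own. Each camera call takes 0.05 s, during which the arm holds its last target. There are 200 camera calls.

## Working session

There is one attempt and no reset: what is moved stays moved. The work goes in short steps, Python scripts to look and compute and a tool call to move; the robot and the scene stay as the last step left them, time stands still between calls to the robot, and variables do not carry over. Pictures are saved under pics/ and viewed, on a budget of 10 in all, crops included, one or two more only if the job needs it, and the job is handed in when it is done.

Besides the shell and the picture viewer there is one more tool, called by a JSON object that holds its "fn" and its "kwargs". send_rows: Moves the arm, as the interface text tells. Its arguments: {"type":"object","properties":{"deltas":{"type":"array"},"jaw":{"type":"number"},"grip_force":{"type":"number"}},"required":["deltas"]}

```bash
mkdir -p pics; python3 - <<'E'
from cell import *
import cv2,numpy as np
print(get_obs())
for n in("scene","side"):
    c=calibration(n); print(n,c)
    im=read_camera(n); np.save(f"pics/{n}0.npy",im)
    cv2.imwrite(f"pics/{n}0.png",cv2.resize(im[:,:,::-1],(768,576),interpolation=cv2.INTER_CUBIC))
E
```

```text
{'time_s': 0.0, 'qpos': array([-74.07704238,  18.43885874,  -4.01604375,  83.17473386,
         1.29683277,  78.53996159,  -3.26115602]), 'joint_velocities': array([ 0.02037478,  0.12092205,  0.07852076, -0.00468621,  0.0290158 ,
        0.00217382,  0.03097314]), 'effort': array([ 2.99107887e-04, -4.91294360e+01, -4.03776057e-01, -3.12525129e+01,
       -6.39297534e-02,  4.35497565e-02,  1.52661114e-04]), 'tool_pos': array([0.16940527, 0.62696945, 0.22146534]), 'tool_rot': array([1.79992657e+02, 1.08207704e-01, 7.48864773e+01]), 'force': array([ 0.87121205,  0.22192429, -0.4835012 ]), 'wrist_torque': array([-0.03859212, -0.01230526, -0.05052737]), 'grip_width': 0.08701081150733314}
scene {'fx': 466.5326631239395, 'fy': 466.5326631239395, 'cx': 254.28339974280505, 'cy': 189.43749916970148, 'R': array([[ 0.83667868,  0.54717235,  0.02389989],
       [ 0.33832939, -0.48203697, -0.80819155],
       [-0.43069944,  0.68428268, -0.58843455]]), 't': array([-0.50262787, -0.10406724,  1.52835136])}
side {'fx': 455.5038607496112, 'fy': 455.5038607496112, 'cx': 251.727656291764, 'cy': 186.558234392905, 'R': array([[-0.94175092, -0.33574158, -0.01956513],
       [-0.21690325,  0.65081117, -0.72759728],
       [ 0.25701787, -0.68097167, -0.68572545]]), 't': array([0.56713589, 0.18468227, 1.12090145])}
```

View pics/scene0.png

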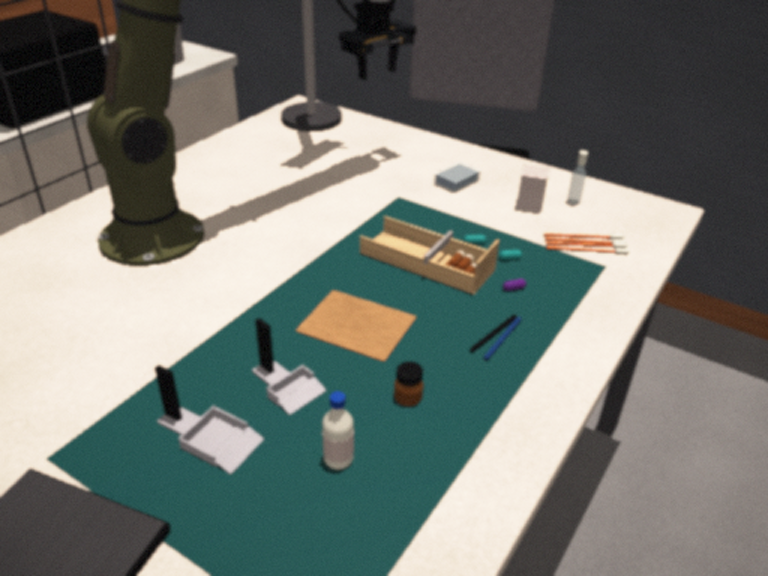

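View pics/side0.png

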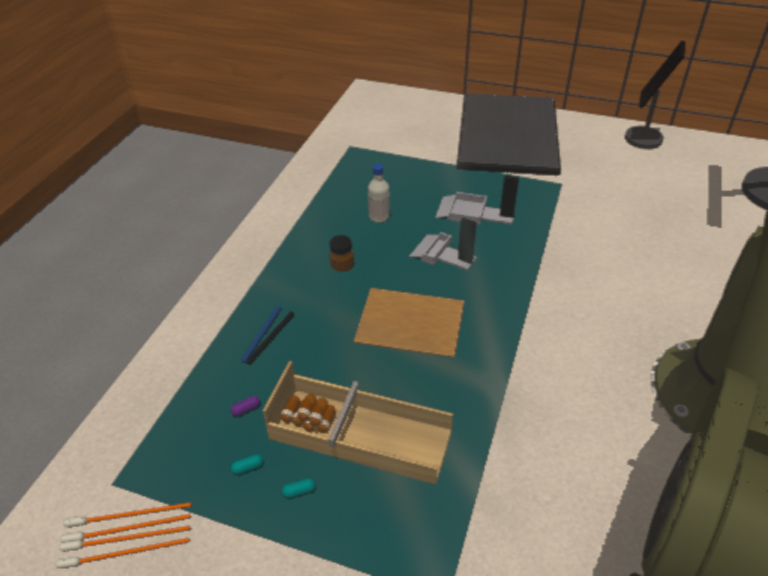

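Two scoops could be taken for the target. The one with the large pocket is at scene (210,435) / side (467,207). The short, one-vial one is at scene (290,380) / side (440,248). By description the target is the large-pocket one. Vials are in the trough at scene (460,262) / side (308,412). The turquoise and purple look-alikes lie outside it.

```bash
cat > h.py <<'E'
import numpy as np, cv2
from cell import *
def ray(n,u,v,z,c=None):
    c=c or calibration(n); R,t=c["R"],c["t"]; o=-R.T@t
    d=R.T@np.array([(u-c["cx"])/c["fx"],(v-c["cy"])/c["fy"],1]); return o+d*(z-o[2])/d[2]
def tri(a,b):
    A=[];B=[]
    for n,u,v in((("scene",)+a),(("side",)+b)):
        c=calibration(n);P=np.array([[c["fx"],0,c["cx"]],[0,c["fy"],c["cy"]],[0,0,1]])@np.c_[c["R"],c["t"]]
        for r,w in((0,u),(1,v)): A.append(P[r]-w*P[2])
    A=np.array(A); return np.linalg.lstsq(A[:,:3],-A[:,3],rcond=None)[0]
def proj(n,X,c=None):
    c=c or calibration(n); p=c["R"]@X+c["t"]; return np.array([c["fx"]*p[0]/p[2]+c["cx"],c["fy"]*p[1]/p[2]+c["cy"]])
E
python3 - <<'E'
from h import *
np.set_printoptions(precision=4,suppress=True)
s=1/1.5
S=lambda u,v,z:ray("scene",u*s,v*s,z); D=lambda u,v,z:ray("side",u*s,v*s,z)
print("long plate top",S(165,369,.106),D(511,178,.106))
print("small plate top",S(263,323,.1),D(469,222,.1))
print("long tip corners scene",S(231,471,0),S(262,440,0))
print("long tip corners side",D(437,214,0),D(447,197,0))
print("small tip side",D(411,254,0),D(427,235,0))
print("board side",[D(u,v,.004) for u,v in((370,290),(464,299),(457,353),(357,341))])
print("board scene",[S(u,v,.004) for u,v in((333,291),(416,318),(386,358),(298,327))])
print("trough near corners z42 side",D(453,414,.042),D(437,475,.042),"far top z75",D(291,366,.075),D(266,408,.075))
print("trough scene z42", S(361,238,.042),S(384,222,.042),"far",S(474,265,.075),S(497,241,.075))
print("jar",D(342,245,.06),"bottle top",D(378,170,.13))
E
```

```text
long plate top [ 0.4399 -0.3463  0.106 ] [ 0.4327 -0.3395  0.106 ]
small plate top [ 0.4824 -0.1763  0.1   ] [ 0.4801 -0.1809  0.1   ]
long tip corners scene [ 0.5823 -0.3733  0.    ] [ 0.5806 -0.3031  0.    ]
long tip corners side [ 0.5763 -0.3109  0.    ] [ 0.5722 -0.3771  0.    ]
small tip side [ 0.59   -0.1677  0.    ] [ 0.5765 -0.2358  0.    ]
board side [array([ 0.6314, -0.039 ,  0.004 ]), array([ 0.4554, -0.0722,  0.004 ]), array([0.4338, 0.0608, 0.004 ]), array([0.6087, 0.0904, 0.004 ])]
board scene [array([0.4459, 0.0625, 0.004 ]), array([0.6237, 0.0833, 0.004 ]), array([ 0.6379, -0.0424,  0.004 ]), array([ 0.4591, -0.0635,  0.004 ])]
trough near corners z42 side [0.4021 0.2139 0.042 ] [0.3963 0.3228 0.042 ] far top z75 [0.664  0.2312 0.075 ] [0.6653 0.3171 0.075 ]
trough scene z42 [0.4143 0.205  0.042 ] [0.4183 0.2874 0.042 ] far [0.6742 0.2074 0.075 ] [0.6731 0.3108 0.075 ]
jar [ 0.7043 -0.0853  0.06  ] bottle top [ 0.6877 -0.2498  0.13  ]
```

{"fn": "send_rows", "kwargs": {"deltas": [[[-0.023,0.031,0],-1.5],[[-0.046,0.062,0],-3],[[-0.069,0.093,0],-4.5],[[-0.092,0.124,0],-6],[[-0.115,0.155,0],-7.5],[[-0.138,0.186,0],-9],[[-0.161,0.217,0],-10.5],[[-0.184,0.248,0],-12],[[-0.207,0.279,0],-13.5],[[-0.226,0.307,0],-15.1]], "jaw": 50, "grip_force": 60}}

```text
time_s: 0.93
tool_pos: [0.4082, 0.3265, 0.2224]
tool_rot: [-180.0, 0.0, 90.0]
force: [1.2, 1.0, 0.1]
grip_width: 0.0441
```

```bash
python3 - <<'E'
from h import *
o=get_obs();c=calibration("wrist");print(o["time_s"],o["tool_pos"],o["tool_rot"],c["fx"],-c["R"].T@c["t"],c["R"])
E
```

```text
0.9333 [0.40816087 0.32649578 0.22239418] [-1.79998966e+02  3.35999811e-02  8.99798140e+01] 337.97591280372336 [0.33778481 0.32647539 0.38468777] [[ 1.99681709e-04  9.99999963e-01 -1.82195052e-04]
 [ 9.65990308e-01 -1.45778926e-04  2.58578236e-01]
 [ 2.58578200e-01 -2.27631998e-04 -9.65990302e-01]]
```

```bash
python3 - <<'E'
from h import *
c=calibration("wrist");im=read_camera("wrist");np.save("pics/w1.npy",im);np.save("pics/w1c.npy",c,allow_pickle=True)
cv2.imwrite("pics/w1.png",cv2.resize(im[:,:,::-1],(768,576),interpolation=cv2.INTER_CUBIC))
E
```

```text
(no output)
```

View pics/w1.png

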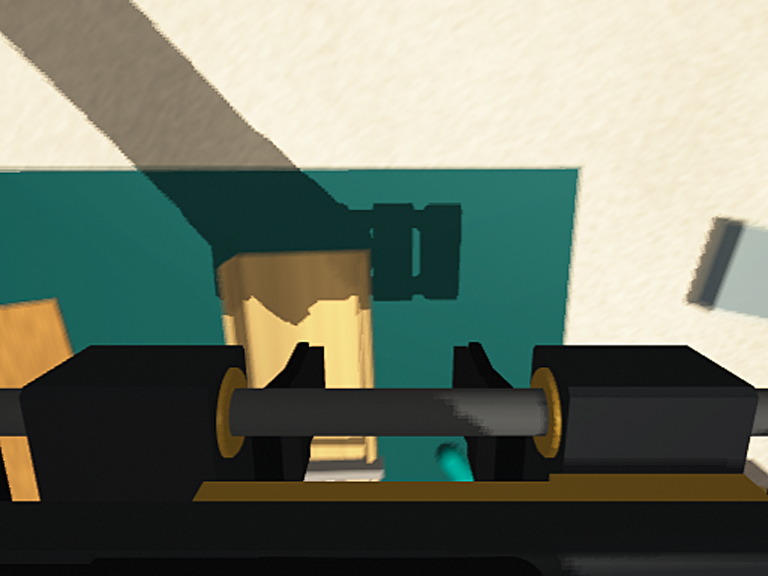

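{"fn": "send_rows", "kwargs": {"deltas": [[[-0.038,0.008,0],0],[[-0.076,0.016,0],0],[[-0.114,0.024,0],0],[[-0.152,0.032,0],0],[[-0.19,0.04,0],0],[[-0.228,0.048,0],0],[[-0.266,0.056,0],0],[[-0.304,0.064,0],0],[[-0.342,0.07,0],0],[[-0.38,0.07,0],0]]}}

```text
time_s: 1.82
tool_pos: [0.4772, -0.0524, 0.2224]
tool_rot: [180.0, 0.0, 90.0]
force: [0.5, 0.4, 0.8]
grip_width: 0.0434
```

{"fn": "send_rows", "kwargs": {"deltas": [[[-0.04,0,0],0],[[-0.08,0,0],0],[[-0.12,0,0],0],[[-0.16,-0.01,0],0],[[-0.2,-0.02,0],0],[[-0.24,-0.03,0],0],[[-0.265,-0.04,0],0],[[-0.285,-0.05,0],0],[[-0.29,-0.05,0],0],[[-0.29,-0.05,0],0]]}}

```text
time_s: 2.65
tool_pos: [0.4259, -0.3421, 0.2223]
tool_rot: [-180.0, 0.0, 89.8]
force: [-0.1, 0.4, 0.5]
grip_width: 0.0433
```

```bash
python3 - <<'E'
from h import *
o=get_obs();print(o["time_s"],o["tool_pos"],o["tool_rot"])
c=calibration("wrist");im=read_camera("wrist");np.save("pics/w2.npy",im);np.save("pics/w2c.npy",c,allow_pickle=True)
cv2.imwrite("pics/w2.png",cv2.resize(im[:,:,::-1],(768,576),interpolation=cv2.INTER_CUBIC))
E
```

```text
2.65 [ 0.42589993 -0.34213096  0.22232459] [-1.79970245e+02  2.00762825e-02  8.97632677e+01]
```

View pics/w2.png

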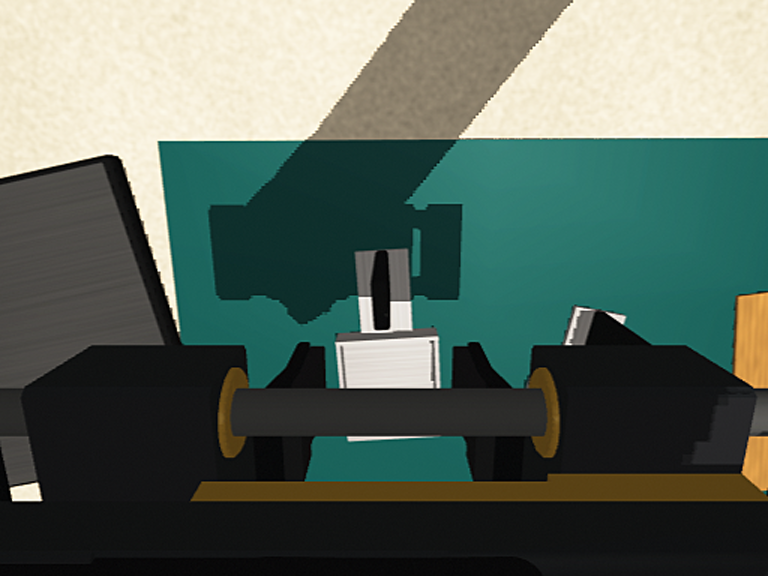

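The close view shows the large-pocket scoop with its grip plate at (381,290) and pocket at (388,385), between the fingers. The small scoop is at (595,325). In the first wrist view the trough's near end spans (222–372, 255), and its bar is hidden by the fingers.

```bash
python3 - <<'E'
from h import *
np.set_printoptions(precision=4,suppress=True)
s=1/1.5
c=np.load("pics/w2c.npy",allow_pickle=True).item()
W=lambda u,v,z:ray("wrist",u*s,v*s,z,c)
print("cam",-c["R"].T@c["t"])
print("plate rear bottom",W(382,250,.006),"front top",W(380,329,.106),"fronttop L/R",W(373,329,.106),W(388,329,.106))
print("neck rear corners",W(355,251,.006),W(408,248,.006),"neck front",W(360,332,.006),W(411,330,.006))
print("backwall top",W(336,336,.022),W(438,328,.022))
print("tip",W(347,441,.0),W(440,436,.0))
# trough: w1
c=np.load("pics/w1c.npy",allow_pickle=True).item()
print("trough w1 near top corners",W(236,254,.042),W(371,250,.042),"right wall top far",W(378,460,.042),W(374,350,.042), "bar", W(383,472,.055),W(383,480,.055))
# edges of bright trough / vials in other views printed via side floors
D=lambda u,v,z:ray("side",u*s,v*s,z);S=lambda u,v,z:ray("scene",u*s,v*s,z)
print("bar ends top side",D(355,385,.055),D(333,444,.055),"scene",S(451,233,.055),S(426,260,.055))
E
```

```text
cam [ 0.3556 -0.3419  0.3847]
plate rear bottom [ 0.4206 -0.3468  0.006 ] front top [ 0.4497 -0.347   0.106 ] fronttop L/R [ 0.4497 -0.3511  0.106 ] [ 0.4497 -0.3424  0.106 ]
neck rear corners [ 0.4213 -0.3672  0.006 ] [ 0.4192 -0.3272  0.006 ] neck front [ 0.4859 -0.3646  0.006 ] [ 0.4844 -0.3244  0.006 ]
backwall top [ 0.4835 -0.3819  0.022 ] [ 0.4774 -0.3049  0.022 ]
tip [ 0.5856 -0.3778  0.    ] [ 0.5812 -0.2988  0.    ]
trough w1 near top corners [0.3996 0.2222 0.042 ] [0.3968 0.3147 0.042 ] right wall top far [0.5594 0.3186 0.042 ] [0.4696 0.3162 0.042 ] bar [0.561  0.3225 0.055 ] [0.5678 0.3225 0.055 ]
bar ends top side [0.5607 0.2195 0.055 ] [0.5524 0.3309 0.055 ] scene [0.5685 0.3131 0.055 ] [0.5765 0.1955 0.055 ]
```

{"fn": "send_rows", "kwargs": {"deltas": [[[-0.004,0.009,0.02],-3],[[-0.004,0.009,0.055],-3],[[-0.004,0.009,0.09],-3],[[-0.004,0.009,0.125],-3],[[-0.004,0.009,0.15],-3],[[-0.004,0.009,0.158],-3],[[-0.004,0.009,0.158],-3]]}}

```text
time_s: 3.28
tool_pos: [0.4355, -0.3417, 0.0623]
tool_rot: [-179.8, -0.2, 93.1]
force: [-0.3, -0.3, -0.1]
grip_width: 0.0435
```

{"fn": "send_rows", "kwargs": {"deltas": [[[0,0,0],0],[[0,0,0],0],[[0,0,0],0],[[0,0,0],0],[[0,0,0],0],[[0,0,0],0]], "jaw": 0, "grip_force": 60}}

```text
time_s: 3.78
tool_pos: [0.4362, -0.345, 0.0652]
tool_rot: [179.9, 0.0, 93.0]
force: [-1.5, -0.2, 0.2]
grip_width: 0.0111
```

{"fn": "send_rows", "kwargs": {"deltas": [[[0,0,-0.03],0],[[0,0,-0.07],0],[[0,0,-0.11],0],[[0.03,0.005,-0.135],0],[[0.06,0.01,-0.16],0],[[0.09,0.015,-0.185],0.5],[[0.12,0.025,-0.21],1],[[0.15,0.035,-0.235],1.5],[[0.18,0.045,-0.26],2],[[0.21,0.055,-0.285],3]]}}

```text
time_s: 4.62
tool_pos: [0.4794, -0.1308, 0.351]
tool_rot: [180.0, -0.1, 89.9]
force: [1.6, -0.7, -1.3]
grip_width: 0.0096
```

{"fn": "send_rows", "kwargs": {"deltas": [[[0.04,0.005,0],0],[[0.08,0.01,0],0],[[0.12,0.02,0],0],[[0.16,0.03,0],0],[[0.2,0.04,0],0],[[0.24,0.05,0],0],[[0.28,0.06,0],0],[[0.32,0.065,0],0],[[0.36,0.065,0],0],[[0.4,0.065,0],0]]}}

```text
time_s: 5.45
tool_pos: [0.5447, 0.2694, 0.349]
tool_rot: [-180.0, 0.0, 89.9]
force: [0.6, 0.6, -1.5]
grip_width: 0.0093
```

{"fn": "send_rows", "kwargs": {"deltas": [[[0,0,0],0],[[0,0,0],0]]}}

```text
time_s: 5.62
tool_pos: [0.5435, 0.2713, 0.348]
tool_rot: [-179.9, 0.1, 90.3]
force: [1.5, -0.1, -0.9]
grip_width: 0.0095
```

```bash
python3 - <<'E'
from h import *
o=get_obs();print(o["time_s"],o["tool_pos"],o["tool_rot"],o["force"])
c=calibration("wrist");im=read_camera("wrist");np.save("pics/w3.npy",im);np.save("pics/w3c.npy",c,allow_pickle=True)
cv2.imwrite("pics/w3.png",cv2.resize(im[:,:,::-1],(768,576),interpolation=cv2.INTER_CUBIC))
E
```

```text
5.6167 [0.54351372 0.27127201 0.34800817] [-1.79862135e+02  6.21040234e-02  9.03258141e+01] [ 1.49035075 -0.11737616 -0.93365971]
```

View pics/w3.png

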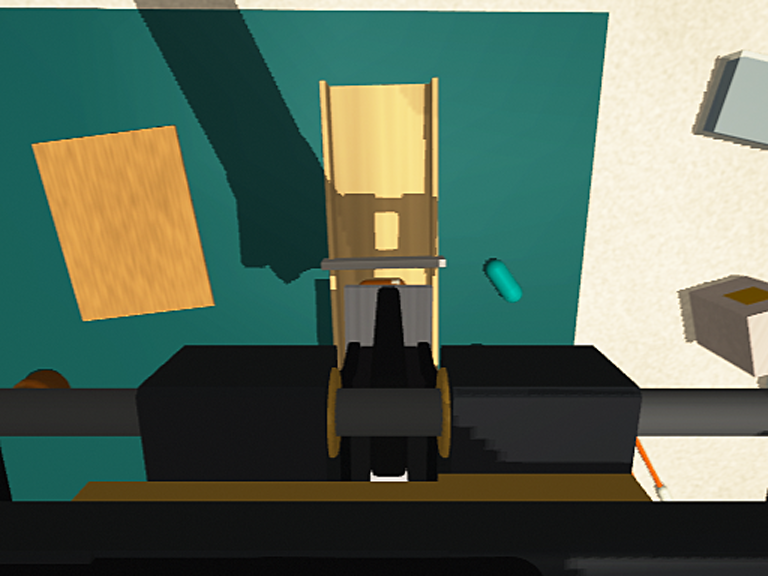

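The picture shows the trough's near end at (320–438, 80), the strike bar at row 262 (columns 322–445), the whole board (corners (32,145), (175,126), (214,305), (84,321)), and the scoop held square in the fingers.

```bash
python3 - <<'E'
from h import *
np.set_printoptions(precision=4,suppress=True)
s=1/1.5
c=np.load("pics/w3c.npy",allow_pickle=True).item()
W=lambda u,v,z:ray("wrist",u*s,v*s,z,c)
print("outer near",W(320,81,.042),W(438,78,.042))
print("bar near top edge ends",W(322,260,.055),W(445,259,.055),"far top",W(322,265,.055),W(445,264,.055),"bot",W(322,268,.035))
print("wall tops at bar: L",W(322,262,.055),"R outer at 340",W(440,340,.042),"L outer just before bar",W(323,255,.042),W(438,250,.042))
b=[W(u,v,.004) for u,v in((32,145),(175,126),(214,305),(84,321))];print("board",b,np.mean(b,0))
E
python3 - <<'E'
import numpy as np
im=np.load('pics/w3.npy').astype(int)
for v in (60,80,100,120,150,160,200,210): 
    row=im[v]; wood=(row[:,0]>row[:,2]+25)
    i=np.where(wood[205:300])[0]+205; print(v,i.min(),i.max())
E
```

```text
outer near [0.4067 0.2116 0.042 ] [0.4038 0.3129 0.042 ]
bar near top edge ends [0.5604 0.2107 0.055 ] [0.5588 0.3229 0.055 ] far top [0.5651 0.2106 0.055 ] [0.5635 0.3231 0.055 ] bot [0.572  0.2079 0.035 ]
wall tops at bar: L [0.5623 0.2107 0.055 ] R outer at 340 [0.6417 0.3223 0.042 ] L outer just before bar [0.5582 0.2101 0.042 ] [0.5528 0.3175 0.042 ]
board [array([ 0.4599, -0.0708,  0.004 ]), array([0.4418, 0.068 , 0.004 ]), array([0.6183, 0.0905, 0.004 ]), array([ 0.6366, -0.0472,  0.004 ])] [0.5392 0.0101 0.004 ]
60 213 291
80 214 291
100 215 291
120 217 291
150 218 291
160 219 291
200 221 291
210 221 291
```

```bash
python3 - <<'E'
from h import *
np.set_printoptions(precision=4,suppress=True)
im=np.load('pics/w3.npy').astype(int)
c=np.load("pics/w3c.npy",allow_pickle=True).item()
L=[];Rr=[]
for v in range(58,170,4):
    row=im[v]; w=np.where((row[:,0]>row[:,2]+15)[205:300])[0]+205
    L.append(ray("wrist",w.min(),v+.5,.042,c)); Rr.append(ray("wrist",w.max()+1,v+.5,.042,c))
for P in(np.array(L),np.array(Rr)):
    k=np.polyfit(P[:,0],P[:,1],1);print(P[0],P[-1],np.degrees(np.arctan(k[0])),np.polyval(k,.45),np.polyval(k,.537),np.std(P[:,1]-np.polyval(k,P[:,0])))
# held scoop: neck edges and back; plate
for u in ((345,287),(432,284)): print(ray("wrist",u[0]/1.5,u[1]/1.5,.282+.022,c))
E
```

```text
[0.4121 0.211  0.042 ] [0.5532 0.2153 0.042 ] 1.7788339416728545 0.21192235520405667 0.21462426966628217 0.0003882065123993306
[0.4116 0.3132 0.042 ] [0.5526 0.3175 0.042 ] 1.7791627473649025 0.3143539159026353 0.3170563301170466 3.7406510952459077e-17
[0.5244 0.2529 0.304 ]
[0.5229 0.2894 0.304 ]
```

{"fn": "send_rows", "kwargs": {"deltas": [[[-0.001,-0.02,0.02],-0.5],[[-0.002,-0.045,0.045],-1],[[-0.004,-0.07,0.07],-1.5],[[-0.006,-0.095,0.1],-1.8],[[-0.008,-0.115,0.13],-1.8],[[-0.01,-0.135,0.165],-1.8],[[-0.01,-0.146,0.2],-1.8],[[-0.01,-0.146,0.228],-1.8],[[-0.01,-0.146,0.228],-1.8],[[-0.01,-0.146,0.228],-1.8]]}}

```text
time_s: 6.5
tool_pos: [0.3989, 0.2559, 0.1214]
tool_rot: [-179.9, 0.1, 91.6]
force: [0.6, 0.9, -1.1]
grip_width: 0.0096
```

```bash
python3 - <<'E'
from h import *
o=get_obs();print(o["time_s"],o["tool_pos"],o["tool_rot"],o["force"])
a=[read_camera(n) for n in("side","scene")]
x=cv2.resize(a[0][220:330,160:320,::-1],(640,440),interpolation=cv2.INTER_CUBIC)
cv2.imwrite("pics/s4.png",x)
E
```

```text
6.5 [0.39892861 0.25587117 0.12136956] [-1.79926103e+02  8.66291337e-02  9.16335529e+01] [ 0.63513212  0.85699717 -1.10330079]
```

View pics/s4.png

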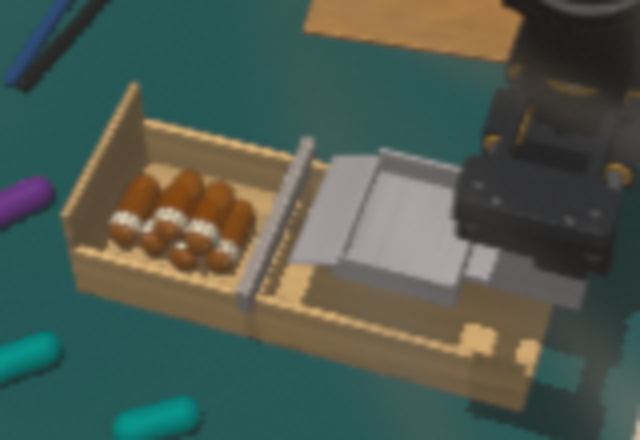

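The side crop shows the scoop level above the near half of the trough (pocket at (400,220)), its tip short of the bar, and the six vials heaped at (185,220).

{"fn": "send_rows", "kwargs": {"deltas": [[[0,0,0],0],[[0,0,0],0]]}}

```text
time_s: 6.77
tool_pos: [0.4005, 0.2585, 0.1236]
tool_rot: [179.8, -0.1, 91.7]
force: [0.1, -0.4, -1.3]
grip_width: 0.0095
```

{"fn": "send_rows", "kwargs": {"deltas": [[[0.003,0,0],0],[[0.003,0,0.015],0],[[0.003,0,0.03],0],[[0.003,0,0.042],0],[[0.003,0,0.047],0],[[0.003,0,0.05],0],[[0.003,0,0.052],0],[[0.003,0,0.054],0],[[0.003,0,0.054],0]]}}

```text
time_s: 7.52
tool_pos: [0.399, 0.2611, 0.0705]
tool_rot: [-180.0, -0.0, 91.8]
force: [-6.3, -4.7, 15.2]
grip_width: 0.0095
```

{"fn": "send_rows", "kwargs": {"deltas": [[[0,0.008,-0.001],0],[[0,0.016,-0.001],0],[[0,0.024,-0.001],0],[[0,0.032,-0.001],0],[[0,0.038,-0.001],0],[[0,0.044,-0.001],0],[[0,0.05,-0.001],0],[[0,0.056,-0.001],0],[[0,0.062,-0.001],0],[[0,0.068,-0.001],0]]}}

```text
time_s: 8.35
tool_pos: [0.466, 0.2648, 0.0706]
tool_rot: [-179.9, -0.1, 91.8]
force: [-7.0, -0.1, 12.4]
grip_width: 0.0094
```

{"fn": "send_rows", "kwargs": {"deltas": [[[0,0.006,0],0],[[0,0.012,0],0],[[0,0.018,0],0],[[0,0.024,0],0],[[0,0.03,0],0],[[0,0.035,0],0],[[0,0.04,0],0],[[0,0.044,0],0]]}}

```text
time_s: 9.02
tool_pos: [0.5092, 0.2661, 0.0706]
tool_rot: [-179.8, -0.1, 91.8]
force: [-12.9, -1.5, 15.3]
grip_width: 0.0096
```

{"fn": "send_rows", "kwargs": {"deltas": [[[0,0.004,0],0],[[0,0.008,0],0],[[0,0.011,0],0],[[0,0.013,0],0],[[0,0.015,0],0],[[0,0.015,0],0]]}}

```text
time_s: 9.52
tool_pos: [0.5224, 0.2667, 0.0706]
tool_rot: [-179.6, -0.1, 91.9]
force: [-15.7, -1.7, 16.5]
grip_width: 0.0096
```

```bash
python3 - <<'E'
from h import *
o=get_obs();print(o["time_s"],o["tool_pos"],o["tool_rot"],o["force"])
a=read_camera("side")
x=cv2.resize(a[220:330,160:320,::-1],(640,440),interpolation=cv2.INTER_CUBIC)
cv2.imwrite("pics/s5.png",x)
E
```

```text
9.5167 [0.52237413 0.26666248 0.07057959] [-1.79580078e+02 -8.64070070e-02  9.18885450e+01] [-15.66422415  -1.6842665   16.53896564]
```

View pics/s5.png

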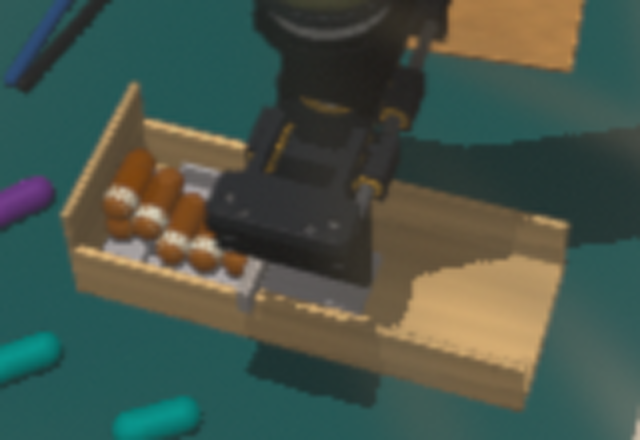

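The side crop shows the pocket under the bar with vials from (235,265) to (130,195): a full layer in the pocket, the rest on the ramp against the end wall.

{"fn": "send_rows", "kwargs": {"deltas": [[[0,0.002,0],0],[[0,0.004,0],0],[[0,0.004,0],0],[[0,0.004,0],0]]}}

```text
time_s: 9.9
tool_pos: [0.5226, 0.2667, 0.0705]
tool_rot: [-179.2, -0.0, 91.9]
force: [-25.8, -3.4, 25.1]
grip_width: 0.0094
```

{"fn": "send_rows", "kwargs": {"deltas": [[[0,-0.002,0],0],[[0,-0.004,0],0],[[0,-0.006,0],0],[[0,-0.008,0],0],[[0,-0.01,0],0],[[0,-0.0125,0],0],[[0,-0.015,0],0],[[0,-0.0175,0],0],[[0,-0.02,0],0],[[0,-0.0225,0],0]]}}

```text
time_s: 10.73
tool_pos: [0.5108, 0.2647, 0.0707]
tool_rot: [179.6, -0.1, 91.7]
force: [5.3, 0.2, 4.5]
grip_width: 0.0095
```

{"fn": "send_rows", "kwargs": {"deltas": [[[0,-0.0025,0],0],[[0,-0.005,0],0],[[0,-0.0075,0],0],[[0,-0.01,0],0],[[0,-0.0125,0],0],[[0,-0.015,0],0],[[0,-0.0175,0],0],[[0,-0.02,0],0],[[0,-0.0225,0],0],[[0,-0.025,0],0]]}}

```text
time_s: 11.57
tool_pos: [0.4858, 0.264, 0.0707]
tool_rot: [179.6, -0.1, 91.7]
force: [5.2, 0.5, 5.6]
grip_width: 0.0097
```

{"fn": "send_rows", "kwargs": {"deltas": [[[0,-0.0025,0],0],[[0,-0.005,0],0],[[0,-0.0075,0],0],[[0,-0.01,0],0],[[0,-0.0125,0],0],[[0,-0.015,0],0],[[0,-0.0175,0],0],[[0,-0.02,0],0],[[0,-0.0225,0],0],[[0,-0.025,0],0]]}}

```text
time_s: 12.4
tool_pos: [0.4606, 0.2634, 0.0706]
tool_rot: [179.6, -0.1, 91.8]
force: [4.4, -0.5, 12.3]
grip_width: 0.0094
```

{"fn": "send_rows", "kwargs": {"deltas": [[[0,-0.0025,0],0],[[0,-0.005,0],0],[[0,-0.0075,0],0],[[0,-0.01,0],0],[[0,-0.0125,0],0],[[0,-0.015,0],0],[[0,-0.0175,0],0],[[0,-0.02,0],0],[[0,-0.0225,0],0],[[0,-0.025,0],0]]}}

```text
time_s: 13.23
tool_pos: [0.4356, 0.2627, 0.0706]
tool_rot: [179.6, -0.2, 91.7]
force: [3.5, 0.5, 7.9]
grip_width: 0.0095
```

{"fn": "send_rows", "kwargs": {"deltas": [[[0,-0.0025,0],0],[[0,-0.005,0],0],[[0,-0.0075,0],0],[[0,-0.01,0],0],[[0,-0.0125,0],0],[[0,-0.015,0],0],[[0,-0.017,0],0],[[0,-0.018,0],0]]}}

```text
time_s: 13.9
tool_pos: [0.4175, 0.2623, 0.0706]
tool_rot: [179.6, -0.2, 91.8]
force: [4.0, 0.3, 8.5]
grip_width: 0.0098
```

```bash
python3 - <<'E'
from h import *
o=get_obs();print(o["time_s"],o["tool_pos"],o["tool_rot"],o["force"])
a=read_camera("side")
x=cv2.resize(a[220:330,160:320,::-1],(640,440),interpolation=cv2.INTER_CUBIC)
cv2.imwrite("pics/s6.png",x)
E
```

```text
13.9 [0.41754331 0.2623341  0.07064759] [ 1.79624138e+02 -1.64015247e-01  9.17609036e+01] [4.01898621 0.33625466 8.50010466]
```

View pics/s6.png

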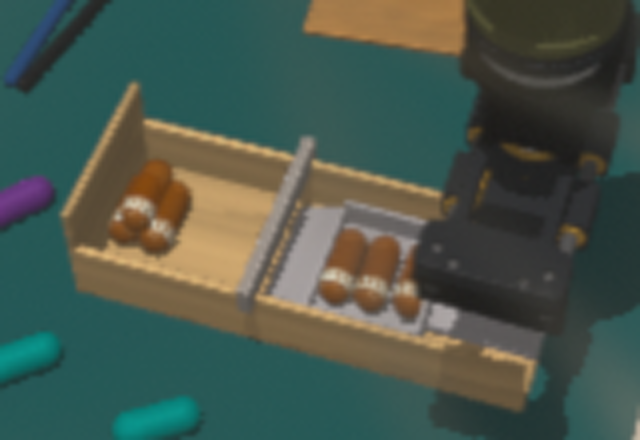

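The crop shows three vials side by side in the pocket (x 340–410) and the other three at the end wall (150,205). Next I'll draw back a little more so the tip clears the bar, lift, and carry to the board.

{"fn": "send_rows", "kwargs": {"deltas": [[[0,-0.002,0],0],[[0,-0.0045,0],0],[[0,-0.007,0],0],[[0,-0.0095,0],0],[[0,-0.012,0],0],[[0,-0.0145,0],0],[[0,-0.017,0],0],[[0,-0.019,0],0],[[0,-0.02,0],0],[[0,-0.02,-0.001],0]]}}

```text
time_s: 14.78
tool_pos: [0.3957, 0.261, 0.0704]
tool_rot: [179.8, -0.1, 91.8]
force: [1.7, 0.5, -0.7]
grip_width: 0.0096
```

{"fn": "send_rows", "kwargs": {"deltas": [[[0,0,-0.003],0],[[0,0,-0.008],0],[[0,0,-0.015],0],[[0,0,-0.024],0],[[0,0,-0.034],0],[[0,0,-0.045],0],[[0,0,-0.056],0],[[0,0,-0.066],0],[[0,0,-0.073],0],[[0,0,-0.077],0]]}}

```text
time_s: 15.62
tool_pos: [0.3949, 0.2612, 0.1481]
tool_rot: [179.9, -0.1, 91.8]
force: [-0.5, 0.2, -1.6]
grip_width: 0.0096
```

```bash
python3 - <<'E'
from h import *
o=get_obs();print(o["time_s"],o["tool_pos"],o["tool_rot"],o["force"])
a=read_camera("side")
x=cv2.resize(a[200:310,160:320,::-1],(640,440),interpolation=cv2.INTER_CUBIC)
cv2.imwrite("pics/s7.png",x)
E
```

```text
15.6167 [0.39485124 0.26119526 0.14814676] [ 1.79908696e+02 -8.31489943e-02  9.17858817e+01] [-0.50742549  0.17487253 -1.60841799]
```

View pics/s7.png

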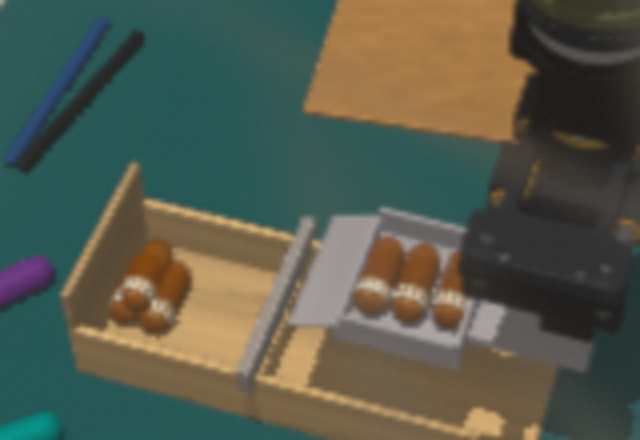

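The lifted scoop holds three vials level at (415,285) and three remain at (150,290).

{"fn": "send_rows", "kwargs": {"deltas": [[[-0.002,0,0],0],[[-0.006,0.001,0],0],[[-0.012,0.002,0],0],[[-0.02,0.004,0],0],[[-0.029,0.006,0],0],[[-0.039,0.008,0],0],[[-0.049,0.01,0],0],[[-0.059,0.012,0],0],[[-0.069,0.014,0],0],[[-0.079,0.016,0],0]]}}

```text
time_s: 16.5
tool_pos: [0.413, 0.1811, 0.1466]
tool_rot: [180.0, -0.0, 91.8]
force: [-0.1, 0.9, -1.8]
grip_width: 0.0097
```

{"fn": "send_rows", "kwargs": {"deltas": [[[-0.01,0.002,0],0],[[-0.02,0.004,0],0],[[-0.03,0.006,0],0],[[-0.04,0.008,0],0],[[-0.05,0.01,0],0],[[-0.06,0.012,0],0],[[-0.07,0.014,0],0],[[-0.08,0.016,0],0],[[-0.09,0.018,0],0],[[-0.1,0.02,0],0]]}}

```text
time_s: 17.33
tool_pos: [0.4361, 0.082, 0.1466]
tool_rot: [180.0, -0.0, 91.8]
force: [-0.0, -0.2, -2.7]
grip_width: 0.0094
```

{"fn": "send_rows", "kwargs": {"deltas": [[[-0.01,0.002,0],0],[[-0.02,0.004,0],0],[[-0.03,0.006,0],0],[[-0.04,0.008,0],0],[[-0.05,0.01,0],0],[[-0.059,0.012,0],0],[[-0.066,0.014,0],0],[[-0.072,0.015,0],0],[[-0.075,0.015,0],0],[[-0.076,0.015,0],0]]}}

```text
time_s: 18.17
tool_pos: [0.4532, 0.0069, 0.1465]
tool_rot: [-180.0, 0.0, 91.8]
force: [-0.6, -0.2, -2.1]
grip_width: 0.0099
```

{"fn": "send_rows", "kwargs": {"deltas": [[[0,0,0.002],0],[[0,0,0.007],0],[[0,0,0.014],0],[[0,0,0.023],0],[[0,0,0.033],0],[[0,0,0.043],0],[[0,0,0.053],0],[[0,0,0.061],0],[[0,0,0.067],0],[[0,0,0.071],0]]}}

```text
time_s: 19.0
tool_pos: [0.4527, 0.0074, 0.0745]
tool_rot: [-179.9, 0.0, 91.8]
force: [-0.6, -0.1, -1.5]
grip_width: 0.0096
```

Now the last few millimetres, until contact.

{"fn": "send_rows", "kwargs": {"deltas": [[[0,0,0.001],0],[[0,0,0.002],0],[[0,0,0.003],0],[[0,0,0.004],0],[[0,0,0.005],0],[[0,0,0.005],0]]}}

```text
time_s: 19.5
tool_pos: [0.4533, 0.0075, 0.0706]
tool_rot: [180.0, -0.0, 91.8]
force: [0.7, 0.0, -2.4]
grip_width: 0.0096
```

{"fn": "send_rows", "kwargs": {"deltas": [[[0,0,0.0005],0],[[0,0,0.001],0],[[0,0,0.0015],0],[[0,0,0.002],0],[[0,0,0.002],0],[[0,0,0.002],0]]}}

```text
time_s: 20.0
tool_pos: [0.4535, 0.0075, 0.0695]
tool_rot: [180.0, -0.0, 91.8]
force: [-1.5, -0.5, 6.1]
grip_width: 0.0096
```

{"fn": "send_rows", "kwargs": {"deltas": [[[0,0,0],0],[[0,0,0],0],[[0,0,0],0],[[0,0,0],0],[[0,0,0],0],[[0,0,0],0],[[0,0,0],0]], "jaw": 50}}

```text
time_s: 20.58
tool_pos: [0.4532, 0.0074, 0.0685]
tool_rot: [180.0, 0.0, 91.8]
force: [-0.0, 0.1, -0.8]
grip_width: 0.042
```

{"fn": "send_rows", "kwargs": {"deltas": [[[0,0,-0.005],0],[[0,0,-0.02],0],[[0,0,-0.04],0],[[0,0,-0.065],0],[[0,0,-0.095],0],[[0,0,-0.125],0],[[0,0,-0.155],0],[[0,0,-0.185],0],[[0,0,-0.2],0],[[0,0,-0.2],0]]}}

```text
time_s: 21.42
tool_pos: [0.4553, 0.0076, 0.2729]
tool_rot: [179.6, -0.1, 91.8]
force: [0.1, 0.3, -0.5]
grip_width: 0.0432
```

```bash
python3 - <<'E'
from h import *
o=get_obs();print(o["time_s"],o["tool_pos"],o["force"],o["grip_width"])
a=read_camera("side")
x=cv2.resize(a[100:340,140:360,::-1],(660,600)[:2],interpolation=cv2.INTER_CUBIC)
cv2.imwrite("pics/s8.png",cv2.resize(a[90:330,140:360,::-1],(550,600),interpolation=cv2.INTER_CUBIC))
E
```

```text
21.4167 [0.45532746 0.00755609 0.2728732 ] [ 0.14310152  0.30791497 -0.53924106] 0.04319348627153979
```

View pics/s8.png

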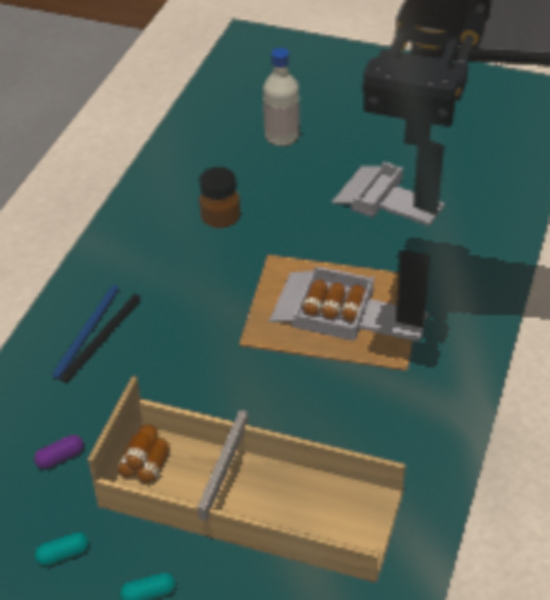

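The scoop lies flat on the board with three vials and its pocket (335,303) is near the board's middle. Three vials are still in the trough, the bystanders are untouched and the gripper is clear. I'm handing in.

```bash
python3 -c "
from cell import *
print(sign_off())"
```

```text
the job is handed in; nothing more can be done
None
```

The job is done and handed in at about 21.5 s of the 54 s allowed. I took the longer scoop by its grip plate and pushed it along the trough floor under the bar until its tip stopped at the end wall, with about 26 N on the wrist. I then drew it back at about 30 mm/s, carried it level to the board and let go.

**Final picture:** three vials lie side by side in the pocket and the other three are in the trough at the end wall. The scoop lies flat on the board. The gripper hangs clear, and the small scoop, jar and bottle look unmoved.

**Placing:** I worked out the pocket's position from the tool pose at release and the board's measured middle, which puts it within about 3 mm of centre. I did not measure it separately afterwards.

**Checks that disagreed:** early positions read by eye from the scene and side cameras differed by 1–2 cm for the trough. I used the wrist view instead: its edge fit gave the trough's yaw as 1.8° and its width as 102 mm, which matches the size given.

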